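# Unfold the legs of an upturned footstool on the garage bench

## Robot

A 7-joint arm with a two-finger parallel gripper is mounted at the origin on the work surface. World frame = base frame: x ahead of the robot, y to its left, z up, the work surface at z = 0. Lengths are in m, angles in rad, forces in N, time in s.
With the tool pointing down it reaches from about 0.425 to 0.925 m from the base axis. Payload 6.8 kg.
Tool frame: the origin (TCP) lies on the mounting face of the last link; the fingertips stand 173 mm ahead of it and the grasp point (between the pads) lies 155 mm ahead of it; z points along the fingers, y is the line along which they close (so a half turn about z gives the same grasp; the last joint's range is limited). The gripper opens to 85 mm and grips with 20 to 120 N. Pads are 22 mm wide; open, the fingers measure 114 mm over their backs; the gripper's body (76 mm by 85 mm) begins 54 mm behind the grasp point. The pads swing forward as they close: fully open they stand 13 mm farther back than shut.
Start: joints at [1.192, 0.477, 0.022, 1.555, -0.011, 1.109, -0.083], TCP at [0.181, -0.65, 0.405] pointing down, gripper open.
Joint ranges: [-2.96, 2.96], [-0.34, 2.1], [-1.41, 1.46], [0.24, 2.44], [-1.37, 4.51], [0.17, 1.92], [-2.96, 2.96]. Speed limits (rad/s): [2.39, 2.39, 3.14, 3.14, 3.14, 3.14, 3.14].

## Interface

Orientations are given as a unit quaternion [w, x, y, z].
In Python, from station import bot gives the robot as it stands. The module is installed in compiled form; this text tells all that it offers.
- The arm moves only by the shell command python3 -m pendant 'ROWS' [FORCE]. ROWS is JSON, a list of rows, each a list of 5 numbers: the finger opening in m, from 0 to 0.0854, then the shift along the tool's x, y, z in m, then the turn about the tool's z in degrees. In form: [[jaw, x, y, z, yaw], ...]. A call has 1 to 12 rows; each row shifts and turns the commanded pose from where the row before left it, along the tool's axes as they then stand; what a row does not reach is not made up. A row lasts 1/12 s, in which the tool goes at most 41.7 mm and 7.16 degrees, less where a joint would pass 70% of its speed; a pose out of reach is approached as far as the arm can. A call with a gripper value outside its range is refused whole. The fingers move at their own pace and stop on an object; FORCE is the grip in N (left out, the last holds). Time passes only in rows, so rows that do not move let the fingers close. It gives the time, the measured TCP pose, the force, the opening and the grip force at its end, in the units of the state.
- bot.get_obs(): the state, without advancing time (a new reading comes with each control period).
- bot.read_camera(name): name is "scene" or "side" or "wrist"; returns (picture, depth): 420x560x3 uint8, blue, green, red; 420x560 float32, m along the optical axis (not along the pixel's ray), 0 where there is no reading.
- bot.camera_model(name): a dict with "intrinsics" (3x3 intrinsics, pixels), "R" (3x3) and "t" (3): a world point X has camera coordinates R X + t. Camera axes: x right, y down, z forward; pixel columns grow to the right and rows downward; lengths in m; the calibration is good to about 2 mm. A picture is of the moment at which its call begins: read the wrist's pose just before it. camera_model takes no time and is no camera call; for the wrist camera it gives the pose at the moment of the call.
- bot.hand_in(): hands the job in; it is judged then, once.
Trained networks look in the newest picture that a camera, given by its name, has taken for a name from the list of things; names that differ only in an ending like _2 or _b are one class to them, and where a whole thing is asked for, a point or a joint stands for the part that bears it (a point fixed in the world has none). Each returns a list of dicts, best first, with "score" (0 to 1); they miss things now and then, are a little off and sometimes report something else, mostly with a low value. They report only what shows in the picture. A call takes as long as a camera call.
- bot.boxes_of(name, camera): "at" ([column, row] in pixels, amid what is visible of it).
- bot.trace(name, camera): "mask" (420x560 bool, what is visible of it) and "at" ([column, row] in pixels, amid what is visible of it).
- bot.pinpoint(name, camera): "at" ([column, row] in pixels: a listed point, or the origin of a listed thing).
The state is a dict: "t": time; "q": joint angles; "joint_vel": joint speeds; "joint_torque": joint torques, N m; "eef_pos": TCP position; "tool_rot": TCP orientation; "contact_force": force on the tool from outside, world axes, zero at the start; "torque": the same for the moment, N m; "gripper_width": opening from 0.0 (shut) to 1.0 (fully open); "grasp_force": force on a finger pad.
Only numpy, scipy, OpenCV 4.12 (cv2) and the standard library are available. Lean on these libraries where they do the work, as an engineer would, in place of code of your own. Each camera call takes 0.05 s, during which the arm holds its last target. There are 200 camera calls.

## Task

Clear the spray can and the spirit level out of the folding footstool's way by putting both in the open tote, the can standing upright and never tipped over, and swing both of the upturned stool's folded legs out until each snaps home in its end detent. Leave everything else on the bench as it lies.

Things in the scene. Friction and masses are not known exactly. Their poses are not given: they have to be found in the camera images.
- stool: Folding footstool fixed upside down: white panel 340 (x) x 200 (y) x 28 mm, origin under its centre on the bench, z up. Steel brackets at x +-150, y +-86 mm rise to 74 mm; on the +y side, plates and detent balls reach 118 mm up and y = +105 mm. Leg A hinges near the +x end, leg B near the -x end; they fold inwards over the panel and open up and outwards to 25 degrees past vertical.
- leg_a (a joint): Angle of leg A, rad: 0 folded level (its start), 2.007 seated in its end detent. A leg is a dark steel U: two 14 mm rods 110 mm long, 150 mm apart, and a crossbar at the free end. Hinge friction holds it where it is left. From about 1.5 rad a sprung detent ball resists (about 5 N at the crossbar); past about 1.8 rad it pushes the leg on against its stop and holds it there.
- leg_b (a joint): Angle of leg B, same sense and same detent as leg A; starts folded or raised by up to 0.55 rad.
- leg_a_bar (a point): Middle of leg A's crossbar, on its axis: round bar 16 mm in diameter, 180 mm long, parallel to the stool's y, with 26 mm rubber feet beyond 66 mm from the middle. 110 mm from the hinge axis. Folded, it is 60 mm above the bench, 24 mm clear of the panel, at the stool's x = +40 mm; seated, at x = +196 mm, 160 mm high, out over the panel's edge.
- leg_b_bar (a point): Middle of leg B's crossbar, the mirror image of leg A's: folded at the stool's x = -40 mm, seated at x = -196 mm.
- leg_a_hinge (a point): Point on leg A's hinge axis, at the stool's x = +150, y = 0, 60 mm above the bench; the axis is parallel to the stool's y axis.
- leg_b_hinge (a point): Point on leg B's hinge axis, at the stool's x = -150, y = 0, 60 mm above the bench; the axis is parallel to the stool's y axis.
- can_center (a point): Centre of the tall aluminium spray can with white cap: 54 mm in diameter to 162 mm, cap 49 mm in diameter, 185 mm high over all, about 0.28 kg; centre 92.5 mm above its foot. Stands on the bench close outside one end of the stool (either end), where that leg has to splay out.
- level_center (a point): Centre of the aluminium spirit level, a bar 180 (its x) x 40 (its y) x 22 mm (z), about 0.25 kg, black ends. Starts lying across the two rods of leg A, roughly parallel to the crossbar, underside 67 mm above the bench.
- tote: Open black tote fixed to the bench on the left or right of the stool, 270 (x) x 190 (y) x 70 mm high outside, walls and floor 5 mm; origin under its centre on the bench, z up.
- tin: Short steel tin, 72 mm in diameter, 74 mm high, outside the other end of the stool from the can; low enough for a leg to pass above it. Origin at the centre of its foot. To be left alone.
- carton: Cardboard carton 240 x 170 x 90 mm high, fixed to the bench on the other side from the tote; origin under its centre.
- tape: Roll of tape lying flat, 80 mm across, 45 mm high, beside the stool; origin under its centre. To be left alone.
- driver: Screwdriver, 170 mm, lying beside the stool; origin at the middle, on the bench. To be left alone.
- jar: Glass screw jar, 66 mm in diameter, 85 mm high, beyond the stool; origin under its centre. To be left alone.

How it is judged:
At the end, for the whole second after the job is handed in: Both leg joints above 1.93 rad (seated at 2.007); the can stands on the tote's floor inside its walls, within 0.2 rad of upright; the level lies inside the tote, its centre below 75 mm; both at rest and let go (value of joint each of leg_a, leg_b above 1.93 rad and x of can_center in the frame of tote between -0.13 and 0.13 m and y of can_center in the frame of tote between -0.09 and 0.09 m and z of can_center in the frame of tote between 0.07 and 0.125 m and angle between can_center's own z axis and vertical below 0.2 rad and x of level_center in the frame of tote between -0.13 and 0.13 m and y of level_center in the frame of tote between -0.09 and 0.09 m and z of level_center in the frame of tote between 0 and 0.075 m and linear speed of each of can, level below 0.02 m/s); the robot touches nothing.
It fails at once if the spray can is tipped over (beyond 0.6 rad) (angle between can_center's own z axis and vertical above 0.6 rad).
It fails at once if one of the tin, tape roll, screwdriver or jar is shifted by more than 30 mm (distance of any of tin, tape, driver, jar from where it was at the start of the episode above 0.03 m).
It also fails if it takes over 72 s, if anything falls off the work surface, if the arm or the gripper's body presses on something with over 40 N, if the wrist force passes 120 N, or if a joint passes its speed limit or range.

## Working session

There is one attempt and no reset: what is moved stays moved. The work goes in short steps, Python scripts to look and compute and a shell command to move; the robot and the scene stay as the last step left them, time stands still between calls to the robot, and variables do not carry over. Pictures are saved under pics/ and viewed, at most 10 in all, crops included, and the job is handed in when it is done.

```bash
mkdir -p pics; cat > h.py <<'E'
import numpy as np, cv2
from station import bot
from scipy.spatial.transform import Rotation as Ro
def ray(cam,px):
    m=bot.camera_model(cam);K,R,t=[np.array(m[k]) for k in("intrinsics","R","t")]
    return -R.T@t, R.T@np.linalg.inv(K)@np.array([px[0],px[1],1.0])
def tri(a,pa,b,pb):
    c1,d1=ray(a,pa);c2,d2=ray(b,pb)
    s=np.linalg.lstsq(np.c_[d1,-d2],c2-c1,rcond=None)[0]
    p,q=c1+s[0]*d1,c2+s[1]*d2
    return (p+q)/2,np.linalg.norm(p-q)
def cloud(cam,depth,mask):
    c,_=ray(cam,(0,0));v,u=np.nonzero(mask&(depth>0))
    m=bot.camera_model(cam);K,R=np.array(m["intrinsics"]),np.array(m["R"])
    d=np.linalg.inv(K)@np.array([u,v,np.ones(len(u))])
    return (R.T@(d*depth[v,u])).T+c
def onz(cam,px,z):
    c,d=ray(cam,px);return c+d*(z-c[2])/d[2]
def tool():
    o=bot.get_obs();q=o["tool_rot"];return np.array(o["eef_pos"]),Ro.from_quat([q[1],q[2],q[3],q[0]]).as_matrix(),o
E
python3 - <<'E'
from h import *
np.set_printoptions(precision=3,suppress=True)
p,R,o=tool();print(p,R,o['t'])
names="stool leg_a_bar leg_b_bar leg_a_hinge leg_b_hinge can_center level_center tote tin carton tape driver jar".split()
D={}
for c in("scene","side"):
    im,d=bot.read_camera(c);cv2.imwrite(f"pics/{c}0.png",im);D[c]=d
    print(c,"cam at",ray(c,(0,0))[0])
r={}
for n in names:
    for c in D:
        l=bot.pinpoint(n,c);r[n,c]=l
    a,b=r[n,"scene"],r[n,"side"]
    print(n,[(np.round(x["at"]),round(x["score"],2)) for x in a[:2]],[(np.round(x["at"]),round(x["score"],2)) for x in b[:2]], *(tri("scene",a[0]["at"],"side",b[0]["at"]) if a and b else ()))
for n in["level_center","can_center","tote","leg_b_bar"]:
    for c in D:
        l=bot.trace(n,c)
        if l:
            P=cloud(c,D[c],l[0]["mask"]);print(n,c,round(l[0]["score"],2),len(P),np.percentile(P,[2,50,98],axis=0).round(3).tolist())
E
```

```text
[ 0.18  -0.65   0.404] [[ 0.964  0.267 -0.001]
 [ 0.267 -0.964  0.002]
 [-0.    -0.002 -1.   ]] 0.0
scene cam at [ 0.984 -0.561  0.96 ]
side cam at [0.208 0.794 0.587]
stool [(array([283., 217.]), 0.81)] [(array([268., 241.]), 0.67), (array([198., 240.]), 0.25)] [ 0.57   0.022 -0.003] 0.007636205997227614
leg_a_bar [(array([287., 191.]), 0.89)] []
leg_b_bar [(array([277., 204.]), 0.89)] [(array([266., 195.]), 0.88), (array([313., 273.]), 0.49)] [ 0.583 -0.017  0.102] 0.0020132128726792252
leg_a_hinge [(array([303., 168.]), 0.88)] [(array([247., 257.]), 0.93), (array([227., 382.]), 0.52)] [0.546 0.162 0.055] 0.004392282512757024
leg_b_hinge [(array([259., 246.]), 0.69)] [(array([274., 190.]), 0.56)] [ 0.606 -0.122  0.059] 0.004739864591768935
can_center [(array([310., 142.]), 0.74), (array([338., 233.]), 0.26)] [(array([250., 267.]), 0.87), (array([290., 198.]), 0.31)] [0.513 0.228 0.087] 0.010681324352754666
level_center [(array([298., 176.]), 0.74)] [(array([252., 235.]), 0.65)] [0.559 0.112 0.074] 0.0001359506007378755
tote [(array([326., 125.]), 0.58)] [(array([228., 376.]), 0.72)
[... 560 characters left out ...]
569, 0.101, 0.087], [0.651, 0.15, 0.091]]
level_center side 0.72 1027 [[0.472, 0.081, 0.067], [0.524, 0.121, 0.088], [0.647, 0.144, 0.09]]
can_center scene 0.73 974 [[0.489, 0.199, 0.008], [0.517, 0.208, 0.122], [0.532, 0.243, 0.186]]
can_center side 0.93 2517 [[0.478, 0.217, 0.014], [0.495, 0.251, 0.118], [0.524, 0.258, 0.186]]
tote scene 0.81 4446 [[0.327, 0.287, -0.001], [0.476, 0.431, 0.022], [0.607, 0.505, 0.07]]
tote side 0.66 20535 [[0.332, 0.299, 0.003], [0.482, 0.389, 0.006], [0.602, 0.512, 0.07]]
leg_b_bar scene 0.87 908 [[0.495, -0.133, 0.024], [0.578, -0.04, 0.096], [0.676, -0.0, 0.111]]
leg_b_bar side 0.67 592 [[0.493, -0.11, 0.068], [0.574, -0.018, 0.102], [0.664, 0.01, 0.111]]
```

View pics/scene0.png

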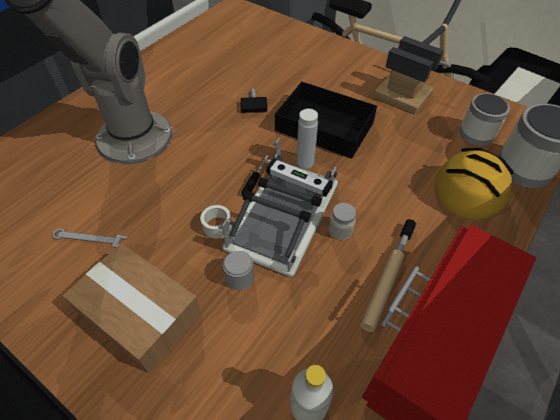

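View pics/side0.png

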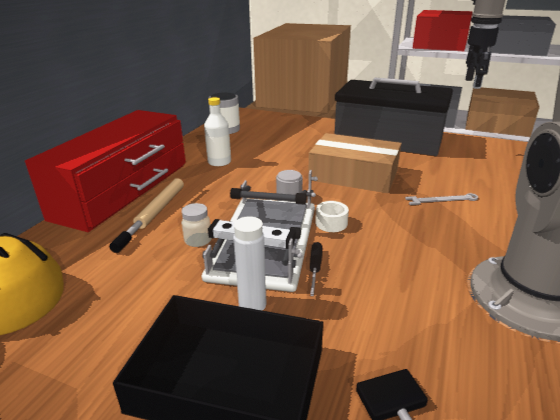

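The scene picture shows the stool around (285,215), the can at (308,140) close outside leg A's end, and the tote at (326,118). The side picture agrees: level across leg A at about (255,232), leg B partly raised at (268,195). Next I fit the poses from the depth.

```bash
cat > fit.py <<'E'
from h import *
from scipy.optimize import least_squares
np.set_printoptions(precision=4,suppress=True)
def pts(n,cams=("scene","side")):
    out=[]
    for c in cams:
        d=bot.read_camera(c)[1];l=bot.trace(n,c)
        if l: out.append(cloud(c,d,l[0]["mask"]))
    return out
def rect(P,n):
    c,s,a=cv2.minAreaRect((P[:,:2]*1000).astype(np.float32));a=a+90 if s[1]>s[0] else a
    print(n,len(P),np.round(c,1),np.round(s,1),"long axis deg",round(a,2))
E
python3 - <<'E'
from fit import *
for n,lo,hi in(("level_center",.082,.095),("tote",.062,.076),("stool",.02,.033)):
    Q=pts(n)
    for P in Q+[np.vstack(Q)]:
        P=P[(P[:,2]>lo)&(P[:,2]<hi)]
        if len(P)>20:
            m=np.median(P[:,:2],0);r=np.linalg.norm(P[:,:2]-m,axis=1);rect(P[r<np.percentile(r,99.5)],n)
for P in pts("can_center"):
    for lo,hi,r in((.03,.155,.027),(.167,.18,.0245)):
        S=P[(P[:,2]>lo)&(P[:,2]<hi)]
        f=least_squares(lambda c:np.hypot(*(S[:,:2]-c).T)-r,[.505,.228],loss="soft_l1",f_scale=.002)
        print("can",len(S),f.x,np.median(abs(f.fun)))
    T=P[P[:,2]>.181];print("top",len(T),T.mean(0) if len(T) else "")
for n in("leg_a_bar","leg_b_bar"):
    for P in pts(n): 
        S=P[P[:,2]>.055];print(n,len(S),np.median(S,0));
        rect(S,n)
E
```

```text
level_center 808 [562.2 106.3] [182.8  44.9] long axis deg 7.6
level_center 695 [560.3 112. ] [181.6  44.4] long axis deg 7.45
level_center 1504 [560.8 109.1] [184.8  50.4] long axis deg 7.45
tote 482 [465.2 397.3] [272.  195.6] long axis deg 8.03
tote 2527 [464.6 402.9] [269.8 192.5] long axis deg 8.11
tote 3009 [464.8 399.2] [271.9 199.8] long axis deg 8.1
stool 4202 [571.3  -7.4] [209.1 283.4] long axis deg 102.36
stool 3470 [573.6   2.5] [193.5 387.8] long axis deg 102.56
stool 7673 [569.4   1.4] [209.1 387.8] long axis deg 102.36
can 593 [0.505  0.2278] 0.0008931679665005465
can 60 [0.5051 0.2279] 0.0008451101981029711
top 190 [0.5064 0.2256 0.1844]
can 1566 [0.5053 0.2303] 0.0005598079692839021
can 172 [0.505  0.2306] 0.0004976306604447447
top 373 [0.5034 0.2349 0.1852]
leg_a_bar 278 [0.4801 0.1474 0.0648]
leg_a_bar 278 [538.  113.6] [184.3 129.9] long axis deg 9.29
leg_b_bar 938 [ 0.5858 -0.0407  0.0969]
leg_b_bar 938 [586.9 -71. ] [188.5 113.9] long axis deg 12.0
leg_b_bar 594 [ 0.5676 -0.0188  0.1016]
leg_b_bar 594 [583.  -62.6] [190.6 114.6] long axis deg 12.62
```

```bash
python3 -m pendant '[[0.085,0.03,0,0,0],[0.085,0.04,0,0,0],[0.085,0.04,0,0,0],[0.085,0.04,0,0,0],[0.085,0.04,0,0,0],[0.085,0.04,0,0,0],[0.085,0.04,0,0,0],[0.085,0,-0.04,0,0],[0.085,0,-0.04,0,0],[0.085,0,-0.04,0,0],[0.085,0,-0.04,0,0],[0.085,0,-0.04,0,0]]' 40
```

```text
t: 4.0
eef_pos: [0.3866, -0.3837, 0.4045]
tool_rot: [0.0, 0.991, 0.135, -0.0]
contact_force: [0.8, -0.6, 0.9]
gripper_width: 0.996
grasp_force: 0.0
```

```bash
python3 -m pendant '[[0.085,0.018,-0.036,0,0],[0.085,0.018,-0.036,0,0],[0.085,0.018,-0.036,0,0],[0.085,0.018,-0.036,0,0],[0.085,0.018,-0.036,0,0],[0.085,0.018,-0.036,0,0],[0.085,0.018,-0.036,0,0],[0.085,0.018,-0.036,0,0],[0.085,0.018,-0.036,0,0],[0.085,0.018,-0.036,0,0],[0.085,0.018,-0.036,0,3.7],[0.085,0.018,-0.036,0,3.7]]' 40
cat > go.py <<'E'
import sys
from h import *
# go.py x y z(grasp point) heading_deg : shift in tool axes (current heading) & yaw
x,y,z,hd=map(float,sys.argv[1:5]);p,R,o=tool();g=p+R[:,2]*.155
h=np.degrees(np.arctan2(R[1,0],R[0,0]))
print("grasp pt",g.round(4),"head",round(h,2),"t",o["t"],"shift tool xyz",(R.T@(np.array([x,y,z])-g)).round(4),"yaw",round(h-hd,2))
E
python3 go.py .505 .229 .15 8.1
```

```text
t: 5.0
eef_pos: [0.4821, 0.0899, 0.4051]
tool_rot: [0.0, 0.998, 0.069, 0.0]
contact_force: [1.4, -1.2, -0.2]
gripper_width: 0.995
grasp_force: 0.0
grasp pt [0.4822 0.0899 0.2501] head 7.94 t 5.0 shift tool xyz [ 0.0418 -0.1346  0.1001] yaw -0.16
```

```bash
python3 -m pendant '[[0.085,0.014,-0.034,0,0],[0.085,0.014,-0.034,0,0],[0.085,0.014,-0.034,0,0],[0.085,0,-0.033,0,0],[0.085,0,0,0,0],[0.085,0,0,0,0]]'; python3 go.py .505 .229 .15 8.1
```

```text
t: 5.5
eef_pos: [0.5042, 0.2298, 0.4047]
tool_rot: [-0.0, 0.997, 0.073, -0.0]
contact_force: [1.2, -0.9, 0.2]
gripper_width: 0.995
grasp_force: 0.0
grasp pt [0.5041 0.2299 0.2497] head 8.37 t 5.5 shift tool xyz [0.0007 0.0011 0.0997] yaw 0.27
```

```bash
python3 -m pendant '[[0.085,0,0,0.03,0],[0.085,0,0,0.03,0],[0.085,0,0,0.03,0],[0.085,0,0,0.018,0],[0.085,0,0,0,0],[0.04,0,0,0,0],[0.04,0,0,0,0],[0.04,0,0,0,0],[0.04,0,0,0,0],[0.04,0,0,0,0],[0.04,0,0,0,0],[0.04,0,0,0,0]]' 40
```

```text
t: 6.5
eef_pos: [0.5056, 0.228, 0.2987]
tool_rot: [-0.0, 0.997, 0.071, 0.002]
contact_force: [-0.0, -0.7, 7.6]
gripper_width: 0.622
grasp_force: 42.5
```

```bash
python3 -m pendant '[[0.04,0,0,-0.015,0],[0.04,0,0,-0.025,0],[0.04,0,0,-0.03,0],[0.04,0,0,-0.03,0],[0.04,0,0,-0.01,0],[0.04,0,0,0,0]]'; python3 go.py .547 .462 .148 8.1
```

```text
t: 7.0
eef_pos: [0.5054, 0.228, 0.4098]
tool_rot: [-0.001, 0.997, 0.071, 0.003]
contact_force: [-0.2, -0.3, -3.2]
gripper_width: 0.618
grasp_force: 43.3
grasp pt [0.5063 0.2283 0.2548] head 8.1 t 7.0 shift tool xyz [ 0.0726 -0.2254  0.1075] yaw 0.0
```

```bash
python3 -m pendant '[[0.04,0.003,-0.01,0,0],[0.04,0.007,-0.02,0,0],[0.04,0.009,-0.028,0,0],[0.04,0.009,-0.028,0,0],[0.04,0.009,-0.028,0,0],[0.04,0.009,-0.028,0,0],[0.04,0.009,-0.028,0,0],[0.04,0.009,-0.028,0,0],[0.04,0.006,-0.018,0,0],[0.04,0.003,-0.01,0,0],[0.04,0,0,0,0],[0.04,0,0,0,0]]'; python3 go.py .547 .462 .148 8.1
```

```text
t: 8.0
eef_pos: [0.5448, 0.4615, 0.4045]
tool_rot: [0.001, 0.997, 0.071, -0.001]
contact_force: [-0.4, 0.4, -2.8]
gripper_width: 0.618
grasp_force: 43.3
grasp pt [0.5445 0.4611 0.2495] head 8.16 t 8.0 shift tool xyz [ 0.0029 -0.0007  0.1015] yaw 0.06
```

```bash
python3 -m pendant '[[0.04,0,0,0.02,0],[0.04,0,0,0.025,0],[0.04,0,0,0.025,0],[0.04,0,0,0.015,0],[0.04,0,0,0.01,0],[0.04,0,0,0.003,0],[0.04,0,0,0,0]]'; python3 go.py .547 .462 .148 8.1
```

```text
t: 8.58
eef_pos: [0.5455, 0.4611, 0.3084]
tool_rot: [0.0, 0.998, 0.07, -0.0]
contact_force: [0.0, 0.6, -2.3]
gripper_width: 0.62
grasp_force: 43.3
grasp pt [0.5454 0.4609 0.1534] head 8.08 t 8.5833 shift tool xyz [ 0.0017 -0.0008  0.0054] yaw -0.02
```

```bash
python3 -m pendant '[[0.04,0,0,0.002,0],[0.04,0,0,0.002,0],[0.04,0,0,0.001,0],[0.04,0,0,0,0],[0.04,0,0,0,0]]'
```

```text
t: 9.0
eef_pos: [0.5453, 0.4617, 0.3041]
tool_rot: [-0.0, 0.997, 0.071, 0.0]
contact_force: [-0.0, 0.1, -3.3]
gripper_width: 0.62
grasp_force: 43.3
```

```bash
python3 -m pendant '[[0.04,0,0,0.0015,0],[0.04,0,0,0.0015,0],[0.04,0,0,0,0]]'
```

```text
t: 9.25
eef_pos: [0.5457, 0.4621, 0.3038]
tool_rot: [-0.001, 0.998, 0.071, 0.001]
contact_force: [-1.3, -2.6, 12.1]
gripper_width: 0.615
grasp_force: 44.2
```

Contact with the floor. I release and rise.

```bash
python3 -m pendant '[[0.05,0,0,-0.001,0],[0.055,0,0,0,0],[0.06,0,0,0,0],[0.07,0,0,0,0],[0.08,0,0,0,0],[0.08,0,0,0,0],[0.08,0,0,-0.02,0],[0.08,0,0,-0.03,0],[0.08,0,0,-0.03,0],[0.08,0,0,-0.03,0],[0.08,0,0,0,0]]'; python3 go.py .561 .109 .25 7.5
python3 - <<'E'
from fit import *
for P in pts("can_center"): print(len(P),np.percentile(P,[2,50,98],axis=0))
E
```

```text
t: 10.17
eef_pos: [0.546, 0.463, 0.4192]
tool_rot: [-0.004, 0.997, 0.071, 0.004]
contact_force: [0.2, 1.8, 1.2]
gripper_width: 0.936
grasp_force: 0.0
grasp pt [0.5471 0.4642 0.2642] head 8.1 t 10.1667 shift tool xyz [-0.0364  0.3537  0.0115] yaw 0.6
891 [[ 0.5037 -0.1312  0.0272]
 [ 0.5941 -0.0394  0.0967]
 [ 0.677  -0.0023  0.1104]]
901 [[ 0.4081 -0.142  -0.0003]
 [ 0.4458 -0.0871  0.0291]
 [ 0.4899 -0.0681  0.0456]]
```

```bash
python3 -m pendant '[[0.085,-0.002,0.018,0,0.6],[0.06,-0.003,0.03,0,0],[0.056,-0.003,0.03,0,0],[0.056,-0.003,0.03,0,0],[0.056,-0.003,0.032,0,0],[0.056,-0.003,0.032,0,0],[0.056,-0.003,0.032,0,0],[0.056,-0.003,0.032,0,0],[0.056,-0.003,0.032,0,0],[0.056,-0.003,0.032,0,0],[0.056,-0.003,0.032,0,0],[0.056,-0.003,0.024,0,0]]'; python3 -m pendant '[[0.056,0,0,0,0],[0.056,0,0,0,0]]';  python3 go.py .561 .109 .25 7.5
python3 - <<'E'
from fit import *
for c in ("scene","wrist"): im,d=bot.read_camera(c); cv2.imwrite(f"pics/{c}1.png",im)
for n in("level_center","can_center"):
  for c in("scene","wrist","side"):
    if c=="side" and n=="level_center":bot.read_camera("side")
    l=bot.trace(n,c)
    if l:
        d=bot.read_camera(c)[1];P=cloud(c,d,l[0]["mask"]);print(n,c,round(l[0]["score"],2),np.percentile(P,[2,50,98],axis=0).tolist())
        if n[0]=="l": rect(P[(P[:,2]>.082)&(P[:,2]<.096)],n)
a,b=Im=[cv2.imread(f"pics/{c}1.png") for c in("scene","wrist")]
cv2.imwrite("pics/c1.png",np.hstack([cv2.resize(i,(400,300)) for i in Im]))
E
```

```text
t: 11.37
eef_pos: [0.557, 0.1006, 0.41]
tool_rot: [0.001, 0.998, 0.064, -0.002]
contact_force: [0.3, -0.0, -0.1]
gripper_width: 0.655
grasp_force: 0.0
t: 11.53
eef_pos: [0.5571, 0.102, 0.4102]
tool_rot: [0.0, 0.998, 0.064, -0.001]
contact_force: [0.4, 0.0, -0.2]
gripper_width: 0.656
grasp_force: 0.0
grasp pt [0.5567 0.1018 0.2552] head 7.3 t 11.5333 shift tool xyz [ 0.0052 -0.0066  0.0052] yaw -0.2
level_center scene 0.65 [[0.4754797323539807, 0.07640832458025637, 0.02818583986522233], [0.5676408705592152, 0.10039807001970391, 0.08678850350072798], [0.6513308613065583, 0.1340201616013223, 0.09102962398401315]]
level_center 805 [561.1 107. ] [183.5  44.8] long axis deg 8.19
level_center wrist 0.94 [[0.47654790937852054, 0.08599590649698152, 0.02757449475019681], [0.575127416449341, 0.11233672000634555, 0.08921253819459818], [0.6510719515211197, 0.1400468567243432, 0.09125690357752334]]
level_center 8704 [562.4 110.4] [182.1  39.4] long axis deg 8.21
level_center side 0.76 [[0.47195104037585045, 0.04752611474052656, 0.026772255488780705], [0.5599636586548515, 0.1213391020300234, 0.08734936245999095], [0.6483220279499752, 0.1431229276594637, 0.09059742876350194]]
level_center 1076 [560.8 111.9] [182.8  45.6] long axis deg 7.24
can_center scene 0.72 [[0.500454323664573, 0.4326984828117254, 0.0024588640252068217], [0.5526776322027739, 0.4418019394795476, 0.11492268221574142], [0.5715118977063164, 0.5016783754231414, 0.19101779812886002]]
can_center wrist 0.24 [[0.5647949372211168, -0.1814068821949935, 0.005723586238985099], [0.5952468968407341, -0.16206832655039566, 0.03686609874898461], [0.6283218576305096, -0.15809155363059046, 0.06788704068206525]]
can_center side 0.92 [[0.5176533984972339, 0.4449271348126338, 0.0214560106810189], [0.5289124648637054, 0.4789980010365028, 0.13735308401770757], [0.5649196690782101, 0.49190308426497087, 0.1914910533559912]]
```

View pics/c1.png

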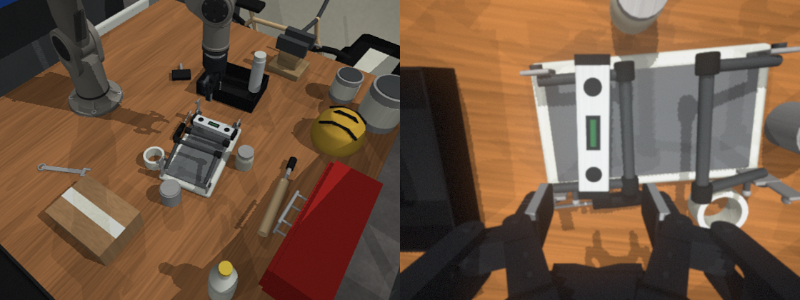

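The can stands upright in the tote; in the wrist view (right half) the level is at column 593 with crossbar A just to the right at 625. I use a shallow grasp to stay clear of that bar.

```bash
python3 -m pendant '[[0.05,0.005,-0.008,0.02,-0.5],[0.05,0,0,0.03,0],[0.05,0,0,0.03,0],[0.05,0,0,0.03,0],[0.05,0,0,0.02,0],[0.05,0,0,0,0],[0.05,0,0,0,0]]' 50;  python3 go.py .562 .110 .084 8
```

```text
t: 12.87
eef_pos: [0.5611, 0.1126, 0.2812]
tool_rot: [0.0, 0.998, 0.07, -0.001]
contact_force: [0.9, 0.1, 0.8]
gripper_width: 0.586
grasp_force: 0.0
grasp pt [0.5607 0.1125 0.1262] head 8.02 t 12.8667 shift tool xyz [0.001  0.0027 0.0422] yaw 0.02
```

```bash
python3 -m pendant '[[0.05,0,0.0025,0.018,0],[0.05,0,0,0.015,0],[0.05,0,0,0.009,0],[0.05,0,0,0,0],[0.03,0,0,0,0],[0.03,0,0,0,0],[0.03,0,0,0,0],[0.03,0,0,0,0],[0.03,0,0,0,0],[0.03,0,0,0,0]]' 50;  python3 go.py .562 .110 .084 8
```

```text
t: 13.7
eef_pos: [0.562, 0.1105, 0.2409]
tool_rot: [-0.0, 0.998, 0.07, 0.001]
contact_force: [-1.7, 1.0, 6.4]
gripper_width: 0.455
grasp_force: 52.9
grasp pt [0.5623 0.1106 0.0859] head 8.01 t 13.7 shift tool xyz [-0.0004  0.0005  0.0019] yaw 0.01
```

```bash
python3 -m pendant '[[0.03,0,0,-0.01,0],[0.03,0,0,-0.02,0],[0.03,0,0,-0.03,0],[0.03,0,0,-0.03,0],[0.03,0,0,-0.02,0],[0.03,0,0,-0.01,0],[0.03,0,0,0,0]]' 50;  python3 go.py .4395 .366 .084 8
```

```text
t: 14.28
eef_pos: [0.562, 0.1103, 0.3622]
tool_rot: [-0.0, 0.998, 0.07, 0.002]
contact_force: [-0.2, 0.7, -2.9]
gripper_width: 0.456
grasp_force: 52.0
grasp pt [0.5627 0.1104 0.2072] head 8.0 t 14.2833 shift tool xyz [-0.0869 -0.2702  0.1229] yaw -0.0
```

```bash
python3 -m pendant '[[0.03,-0.005,-0.01,0,0],[0.03,-0.01,-0.02,0,0],[0.03,-0.01,-0.028,0,0],[0.03,-0.01,-0.03,0,0],[0.03,-0.01,-0.03,0,0],[0.03,-0.01,-0.03,0,0],[0.03,-0.01,-0.03,0,0],[0.03,-0.01,-0.03,0,0],[0.03,-0.007,-0.03,0,0],[0.03,-0.005,-0.02,0,0],[0.03,0,-0.012,0,0],[0.03,0,0,0,0]]'; python3 -m pendant '[[0.03,0,0,0,0]]';  python3 go.py .4395 .366 .084 8
```

```text
t: 15.28
eef_pos: [0.4356, 0.3682, 0.3582]
tool_rot: [-0.0, 0.997, 0.072, -0.001]
contact_force: [-0.3, 0.8, -2.8]
gripper_width: 0.458
grasp_force: 51.9
t: 15.37
eef_pos: [0.4375, 0.3651, 0.3583]
tool_rot: [0.001, 0.998, 0.07, -0.001]
contact_force: [-0.1, -1.4, -2.2]
gripper_width: 0.459
grasp_force: 51.9
grasp pt [0.4372 0.3648 0.2033] head 8.07 t 15.3667 shift tool xyz [ 0.0027 -0.0011  0.1193] yaw 0.07
```

```bash
python3 -m pendant '[[0.03,0.002,-0.001,0.015,0],[0.03,0,0,0.025,0],[0.03,0,0,0.03,0],[0.03,0,0,0.03,0],[0.03,0,0,0.025,0],[0.03,0,0,0.02,0],[0.03,0,0,0.015,0],[0.03,0,0,0.01,0],[0.03,0,0,0,0],[0.03,0,0,0,0]]';  python3 go.py .4395 .366 .026 8
```

```text
t: 16.2
eef_pos: [0.4402, 0.3657, 0.1895]
tool_rot: [0.001, 0.998, 0.069, -0.0]
contact_force: [0.7, 0.1, -3.0]
gripper_width: 0.458
grasp_force: 51.8
grasp pt [0.4401 0.3655 0.0345] head 7.93 t 16.2 shift tool xyz [-0.0005 -0.0006  0.0085] yaw -0.07
```

```bash
python3 -m pendant '[[0.03,0,0,0.004,0],[0.03,0,0,0.002,0],[0.03,0,0,0.001,0],[0.03,0,0,0,0],[0.045,0,0,-0.001,0],[0.05,0,0,0,0],[0.05,0,0,0,0],[0.05,0,0,-0.015,0],[0.05,0,0,-0.03,0],[0.05,0,0,-0.03,0],[0.05,0,0,-0.03,0],[0.05,0,0,-0.03,0]]'; python3 -m pendant '[[0.06,0,0,-0.04,0],[0.06,0,0,-0.04,0],[0.06,0,0,0,0]]' 
python3 - <<'E'
from fit import *
for c in ("side","wrist"): im,d=bot.read_camera(c); cv2.imwrite(f"pics/{c}2.png",im)
a=[cv2.imread(f"pics/{c}2.png") for c in("side","wrist")]
cv2.imwrite("pics/c2.png",np.hstack([cv2.resize(i,(400,300)) for i in a]))
E
```

```text
t: 17.2
eef_pos: [0.4394, 0.3667, 0.3204]
tool_rot: [-0.0, 0.998, 0.07, 0.0]
contact_force: [0.9, -0.0, 0.3]
gripper_width: 0.587
grasp_force: 0.0
t: 17.45
eef_pos: [0.4406, 0.3689, 0.4074]
tool_rot: [-0.004, 0.998, 0.07, 0.006]
contact_force: [0.7, 1.2, 1.0]
gripper_width: 0.705
grasp_force: 0.0
```

View pics/c2.png

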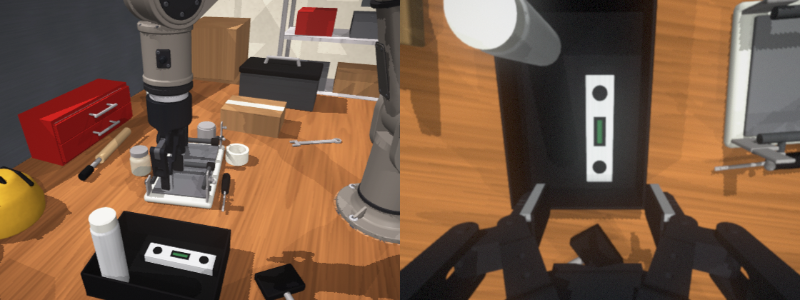

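```bash
python3 - <<'E'
from fit import *
S=[("scene","side")]
for c in("scene","side"): bot.read_camera(c)
for n in("level_center","can_center","leg_a_bar","leg_b_bar","leg_a_hinge","leg_b_hinge","stool","tape","driver","tin","jar"):
    a,b=bot.pinpoint(n,"scene"),bot.pinpoint(n,"side")
    if a and b: print(n,round(a[0]["score"],2),round(b[0]["score"],2),*tri("scene",a[0]["at"],"side",b[0]["at"]))
    else: print(n,len(a),len(b))
p,R,o=tool();print(p,o["t"])
E
```

```text
level_center 0.8 0.59 [0.4381 0.3627 0.0069] 0.008596216109661804
can_center 0.83 0.97 [0.5444 0.4664 0.0956] 0.005915269640945944
leg_a_bar 0.79 0.72 [0.5614 0.0666 0.0504] 0.007318047942762979
leg_b_bar 0.63 0.86 [ 0.5814 -0.0247  0.1006] 0.010686169811255267
leg_a_hinge 0.65 0.84 [ 0.6054 -0.1038 -0.1293] 0.1481017943869304
leg_b_hinge 0.55 0.84 [ 0.6065 -0.1239  0.058 ] 0.0023267344794076373
stool 0.93 0.75 [ 0.5675  0.0241 -0.0083] 0.002772950026111084
tape 0.68 0.68 [ 0.4467 -0.1145  0.0042] 0.008420869576548992
driver 0.59 0.61 [ 0.422   0.0852 -0.0026] 0.0015848863287680672
tin 0.88 0.58 [ 0.5915 -0.1943  0.0046] 0.006123439061814318
jar 0.9 0.76 [ 0.7239  0.0761 -0.0007] 0.002812391556243324
[0.4396 0.3667 0.3987] 18.75
```

Both lie in the tote, level at (600,128) in the wrist half, can upright. Now on to leg A.

```bash
python3 go.py .562 .03 .20 12.4; python3 -m pendant '[[0.04,0.006,0.03,0,-0.4],[0.04,0.006,0.03,0,-0.4],[0.04,0.006,0.03,0,-0.4],[0.04,0.006,0.03,0,-0.4],[0.04,0.006,0.03,0,-0.4],[0.04,0.006,0.03,0,-0.4],[0.04,0.006,0.03,0,-0.4],[0.04,0.006,0.03,0,-0.4],[0.04,0.006,0.03,0,-0.4],[0.04,0.006,0.025,0,-0.4],[0.04,0.006,0.015,0,0],[0.04,0,0,0,0]]' 30
python3 go.py .562 .061 .20 12.4
python3 - <<'E'
from fit import *
im,d=bot.read_camera("wrist"); cv2.imwrite("pics/w3.png",im)
for n in("leg_a_bar","leg_b_bar","leg_a_hinge","leg_b_hinge"):
    for x in bot.pinpoint(n,"wrist")[:2]:
        u,v=np.round(x["at"]).astype(int);print(n,round(x["score"],2),u,v,"z=.06:",onz("wrist",x["at"],.06),"depth:",cloud("wrist",d,np.add.outer(abs(np.arange(420)-v),abs(np.arange(560)-u))<4).mean(0))
E
```

```text
grasp pt [0.4396 0.3667 0.2437] head 8.01 t 18.75 shift tool xyz [0.0743 0.3504 0.0437] yaw -4.39
t: 19.75
eef_pos: [0.5595, 0.0684, 0.3985]
tool_rot: [0.001, 0.995, 0.101, 0.0]
contact_force: [0.2, -0.1, 0.5]
gripper_width: 0.469
grasp_force: 0.0
grasp pt [0.5596 0.0681 0.2435] head 11.64 t 19.75 shift tool xyz [0.0009 0.0074 0.0435] yaw -0.76
leg_a_bar 0.91 277 187 z=.06: [0.5595 0.0718 0.06  ] depth: [0.5611 0.0723 0.0667]
leg_b_bar 0.97 388 199 z=.06: [ 0.57  -0.032  0.06 ] depth: [ 0.5786 -0.0135  0.1061]
leg_a_hinge 0.59 161 188 z=.06: [0.535  0.1791 0.06  ] depth: [0.5223 0.1917 0.0179]
leg_b_hinge 0.64 484 183 z=.06: [ 0.6033 -0.1131  0.06  ] depth: [ 0.5983 -0.1514  0.0024]
```

View pics/w3.png

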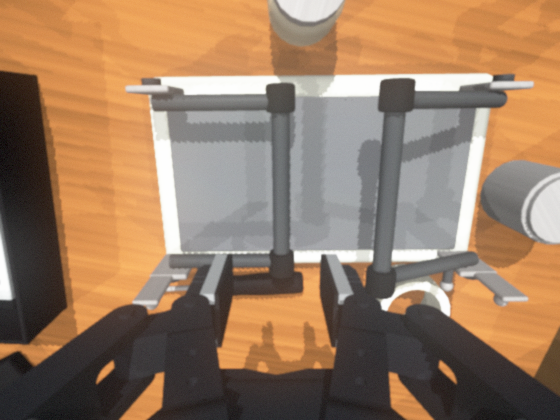

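The wrist view shows bar A at column 282, bar B at 393, panel 155–490; the wrist measurement puts bar A about 8 mm further than the outer cameras, so I check with depth now that the arm is at rest.

```bash
python3 - <<'E'
from fit import *
ex=np.array([-.215,.977]);ey=np.array([-.977,-.215]);c0=np.array([.571,.022])
for c in("wrist","scene","side"):
    d=bot.read_camera(c)[1];P=cloud(c,d,d<2)
    s=np.c_[(P[:,:2]-c0)@ex,(P[:,:2]-c0)@ey,P[:,2]]
    f=lambda m,k:(len(s[m]),np.percentile(s[m][:,k],[1,5,50,95,99]))
    barA=(abs(s[:,1])<.05)&(s[:,0]>.015)&(s[:,0]<.07)&(s[:,2]>.05)&(s[:,2]<.075)
    pan=(abs(s[:,1])<.12)&(abs(s[:,0])<.2)&(s[:,2]>.022)&(s[:,2]<.034)
    barB=(abs(s[:,1])<.05)&(s[:,0]<-.015)&(s[:,0]>-.09)&(s[:,2]>.05)&(s[:,2]<.13)
    print(c);print(" A x",*f(barA,0),"ztop",np.percentile(s[barA][:,2],98) if barA.any() else "");print(" panel x",*f(pan,0));print(" panel y",*f(pan,1));print(" B x",*f(barB,0),"ztop",np.percentile(s[barB][:,2],98) if barB.any() else "")
E
```

```text
wrist
 A x 1790 [0.0343 0.0352 0.0423 0.0494 0.0494] ztop 0.06900366694524317
 panel x 41209 [-0.1811 -0.1407  0.0018  0.1437  0.1603]
 panel y 41209 [-0.0921 -0.0743 -0.0044  0.0733  0.0885]
 B x 2479 [-0.0517 -0.0503 -0.0422 -0.037  -0.0367] ztop 0.1074336588581076
scene
 A x 213 [0.0317 0.0322 0.0361 0.044  0.0461] ztop 0.07003610319642518
 panel x 4461 [-0.1581 -0.1458 -0.0377  0.1346  0.1478]
 panel y 4461 [-0.0903 -0.0784  0.0028  0.0736  0.0841]
 B x 242 [-0.0556 -0.0546 -0.0507 -0.0426 -0.0404] ztop 0.10751770549560276
side
 A x 314 [0.0406 0.0421 0.05   0.0531 0.0538] ztop 0.06834635287356172
 panel x 4707 [-0.1442 -0.1279  0.0492  0.1543  0.1676]
 panel y 4707 [-0.0846 -0.0744 -0.0014  0.0765  0.0913]
 B x 283 [-0.0459 -0.0446 -0.0371 -0.0337 -0.0317] ztop 0.10654178799751203
```

```bash
python3 go.py .562 .0633 .062 12.4; python3 -m pendant '[[0.04,0.001,0.003,0.02,-0.8],[0.04,0,0.001,0.02,0],[0.04,0,0,0.03,0],[0.04,0,0,0.03,0],[0.04,0,0,0.02,0],[0.04,0,0,0,0],[0.04,0,0,0,0]]' 30; python3 go.py .562 .0633 .062 12.4
```

```text
grasp pt [0.5575 0.0739 0.2438] head 12.12 t 20.15 shift tool xyz [0.0022 0.0114 0.1818] yaw -0.28
t: 20.73
eef_pos: [0.5593, 0.0696, 0.2783]
tool_rot: [-0.0, 0.994, 0.112, -0.001]
contact_force: [-0.3, 0.4, 1.3]
gripper_width: 0.472
grasp_force: 0.0
grasp pt [0.559  0.0696 0.1233] head 12.87 t 20.7333 shift tool xyz [0.0016 0.0068 0.0613] yaw 0.47
```

```bash
python3 -m pendant '[[0.04,0.0015,0.007,0.005,0.4],[0.04,0,0,0.02,0],[0.04,0,0,0.02,0],[0.04,0,0,0.015,0],[0.04,0,0,0,0],[0.04,0,0,0,0]]' 30; python3 go.py .562 .0633 .062 12.4;python3 -m pendant '[[0.005,0,0,0,0],[0.005,0,0,0,0],[0.005,0,0,0,0],[0.005,0,0,0,0],[0.005,0,0,0,0],[0.005,0,0,0,0],[0.005,0,0,0,0]]' 30; python3 go.py .562 .0633 .062 12.4
```

```text
t: 21.23
eef_pos: [0.5632, 0.0624, 0.2196]
tool_rot: [0.0, 0.994, 0.108, 0.0]
contact_force: [0.3, -0.1, 0.5]
gripper_width: 0.474
grasp_force: 0.0
grasp pt [0.5634 0.0624 0.0646] head 12.39 t 21.2333 shift tool xyz [-0.0012 -0.0012  0.0026] yaw -0.01
t: 21.82
eef_pos: [0.5633, 0.0639, 0.2205]
tool_rot: [-0.001, 0.994, 0.109, 0.002]
contact_force: [-1.9, 3.2, 7.4]
gripper_width: 0.172
grasp_force: 30.5
grasp pt [0.5638 0.0642 0.0655] head 12.46 t 21.8167 shift tool xyz [-0.0019  0.0005  0.0035] yaw 0.06
```

```bash
python3 -m pendant '[[0.005,0,-0.001,-0.016,0],[0.005,0,-0.004,-0.016,0],[0.005,0,-0.006,-0.015,0],[0.005,0,-0.008,-0.014,0],[0.005,0,-0.010,-0.013,0],[0.005,0,0,0,0]]'; python3 go.py .562 .0633 .062 12.4
```

```text
t: 22.32
eef_pos: [0.5576, 0.0898, 0.2963]
tool_rot: [0.002, 0.994, 0.108, 0.002]
contact_force: [0.7, -6.8, 5.3]
gripper_width: 0.172
grasp_force: 29.8
grasp pt [0.5583 0.0893 0.1413] head 12.37 t 22.3167 shift tool xyz [-0.0023  0.0259  0.0794] yaw -0.03
```

```bash
python3 -m pendant '[[0.005,0,-0.012,-0.011,0],[0.005,0,-0.014,-0.009,0],[0.005,0,-0.015,-0.007,0],[0.005,0,-0.016,-0.005,0],[0.005,0,-0.016,-0.002,0],[0.005,0,0,0,0]]'; python3 go.py .562 .0633 .062 12.4;  python3 -m pendant '[[0.005,0,-0.016,0,0],[0.005,0,-0.016,0.002,0],[0.005,0,-0.015,0.005,0],[0.005,0,-0.01,0.003,0],[0.005,0,0,0,0],[0.005,0,0,0,0]]'; python3 go.py .562 .0633 .062 12.4
```

```text
t: 22.82
eef_pos: [0.5414, 0.1642, 0.3319]
tool_rot: [0.0, 0.994, 0.109, 0.003]
contact_force: [-9.1, -4.2, 29.7]
gripper_width: 0.172
grasp_force: 35.2
grasp pt [0.5424 0.1643 0.1769] head 12.5 t 22.8167 shift tool xyz [-0.0034  0.1027  0.1149] yaw 0.1
t: 23.32
eef_pos: [0.5298, 0.2175, 0.3195]
tool_rot: [0.001, 0.994, 0.108, 0.002]
contact_force: [-1.4, -3.6, 12.6]
gripper_width: 0.17
grasp_force: 35.6
grasp pt [0.5306 0.2174 0.1645] head 12.37 t 23.3167 shift tool xyz [-0.0028  0.1571  0.1028] yaw -0.03
```

```bash
python3 -m pendant '[[0.005,0,-0.003,0,0],[0.005,0,0,0,0],[0.04,0,0,0,0],[0.04,0,0,0,0],[0.04,0,0,0,0],[0.04,0,0,-0.01,0],[0.04,0,0,-0.03,0],[0.04,0,0,-0.03,0],[0.04,0,0,0,0]]'
python3 - <<'E'
from fit import *
for c in("scene","side"): im=bot.read_camera(c)[0]; cv2.imwrite(f"pics/{c}4.png",im)
print(tri("scene",bot.pinpoint("leg_a_bar","scene")[0]["at"],"side",bot.pinpoint("leg_a_bar","side")[0]["at"]))
a=[cv2.imread(f"pics/{c}4.png")[60:360,80:480] for c in("scene","side")]
cv2.imwrite("pics/c4.png",np.hstack(a))
ex=np.array([-.215,.977]);c0=np.array([.5706,.024]);print("expect A seated",c0+.196*ex,"B now",c0-.046*ex)
E
python3 go.py .580 -.021 .20 12.4
```

```text
t: 24.07
eef_pos: [0.529, 0.2224, 0.393]
tool_rot: [-0.002, 0.994, 0.108, 0.004]
contact_force: [0.9, 1.0, -0.1]
gripper_width: 0.462
grasp_force: 0.0
(array([0.5102, 0.2446, 0.1184]), np.float64(0.010754992621923193))
expect A seated [0.5285 0.2155] B now [ 0.5805 -0.0209]
grasp pt [0.5273 0.2206 0.2313] head 12.43 t 24.2667 shift tool xyz [-0.0005  0.2473  0.0313] yaw 0.03
```

View pics/c4.png

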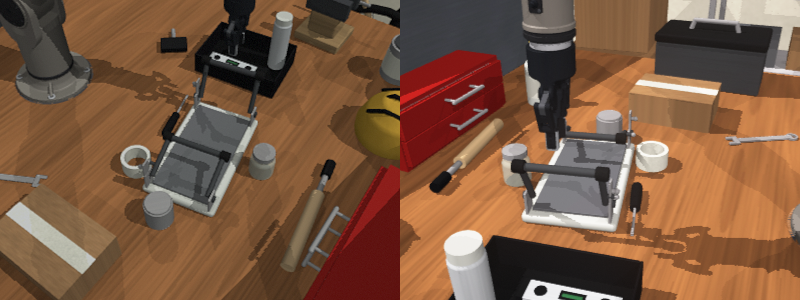

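Leg A stands splayed past vertical, bar at (225,90) in the left half. Now leg B.

```bash
python3 -m pendant '[[0.04,0,0.015,-0.01,0],[0.04,0,0.025,0,0],[0.04,0,0.03,0,0],[0.04,0,0.03,0,0],[0.04,0,0.03,0,0],[0.04,0,0.03,0,0],[0.04,0,0.03,0,0],[0.04,0,0.027,0,0],[0.04,0,0.02,0,0],[0.04,0,0.01,0,0],[0.04,0,0,0,0],[0.04,0,0,0,0]]' 30
python3 - <<'E'
from fit import *
ex=np.array([-.215,.977]);ey=np.array([-.977,-.215]);c0=np.array([.5706,.024])
for c in("wrist","scene","side"):
    d=bot.read_camera(c)[1];P=cloud(c,d,d<2)
    s=np.c_[(P[:,:2]-c0)@ex,(P[:,:2]-c0)@ey,P[:,2]]
    for n,l,h,zl,zh in(("A",.14,.24,.13,.19),("B",-.09,-.01,.07,.13)):
        m=(abs(s[:,1])<.045)&(s[:,0]>l)&(s[:,0]<h)&(s[:,2]>zl)&(s[:,2]<zh)
        if m.sum()>20: print(c,n,m.sum(),"x",np.percentile(s[m][:,0],[1,50,99]),"ztop",np.percentile(s[m][:,2],98))
E
python3 go.py .5805 -.021 .101 12.4
```

```text
t: 25.27
eef_pos: [0.5807, -0.0197, 0.396]
tool_rot: [-0.0, 0.994, 0.108, -0.001]
contact_force: [-0.8, 0.5, -0.0]
gripper_width: 0.469
grasp_force: 0.0
wrist B 2137 x [-0.0535 -0.0454 -0.0378] ztop 0.10779401118636821
scene A 193 x [0.1851 0.19   0.202 ] ztop 0.16871411344789128
scene B 216 x [-0.0579 -0.0525 -0.0425] ztop 0.10743850378332423
side A 430 x [0.1954 0.2045 0.2085] ztop 0.16784160515873084
side B 257 x [-0.0492 -0.0389 -0.0348] ztop 0.10699572737088045
grasp pt [ 0.5806 -0.0181  0.2416] head 12.59 t 25.4167 shift tool xyz [-0.0007  0.003   0.1406] yaw 0.19
```

Leg A measures x=0.197, z=0.160: seated. Descend to bar B and grip.

```bash
python3 -m pendant '[[0.04,0,0.003,0.025,0],[0.04,0,0,0.03,0],[0.04,0,0,0.03,0],[0.04,0,0,0.03,0],[0.04,0,0,0.023,0],[0.04,0,0,0,0],[0.04,0,0,0,0]]' 30; python3 -m pendant '[[0.005,0,0,0,0],[0.005,0,0,0,0],[0.005,0,0,0,0],[0.005,0,0,0,0],[0.005,0,0,0,0],[0.005,0,0,0,0],[0.005,0,0,0,0]]' 30; python3 go.py .5805 -.021 .101 12.4
```

```text
t: 26.0
eef_pos: [0.5812, -0.022, 0.2582]
tool_rot: [-0.0, 0.994, 0.109, -0.001]
contact_force: [-0.5, -0.3, 1.4]
gripper_width: 0.471
grasp_force: 0.0
t: 26.58
eef_pos: [0.5821, -0.0211, 0.2608]
tool_rot: [-0.001, 0.994, 0.109, 0.002]
contact_force: [-0.8, 5.8, 1.3]
gripper_width: 0.174
grasp_force: 30.8
grasp pt [ 0.5826 -0.0207  0.1058] head 12.51 t 26.5833 shift tool xyz [-0.0021 -0.0002  0.0048] yaw 0.11
```

```bash
python3 -m pendant '[[0.005,0,0.004,-0.009,0],[0.005,0,0.008,-0.014,0],[0.005,0,0.010,-0.013,0],[0.005,0,0.012,-0.011,0],[0.005,0,0.014,-0.009,0],[0.005,0,0.015,-0.007,0],[0.005,0,0.016,-0.005,0],[0.005,0,0.016,-0.002,0],[0.005,0,0,0,0]]'; python3 go.py .5805 -.021 .101 12.4;  python3 -m pendant '[[0.005,0,0.016,0,0],[0.005,0,0.016,0.002,0],[0.005,0,0.015,0.005,0],[0.005,0,0.01,0.003,0],[0.005,0,0.003,0,0],[0.005,0,0,0,0],[0.005,0,0,0,0]]'; python3 go.py .5805 -.021 .101 12.4
```

```text
t: 27.33
eef_pos: [0.6034, -0.1184, 0.3326]
tool_rot: [0.001, 0.994, 0.107, 0.003]
contact_force: [-2.1, -0.5, 11.9]
gripper_width: 0.172
grasp_force: 32.0
grasp pt [ 0.6045 -0.1186  0.1776] head 12.24 t 27.3333 shift tool xyz [-0.0033 -0.1007  0.0763] yaw -0.16
t: 27.92
eef_pos: [0.6153, -0.1684, 0.3219]
tool_rot: [-0.004, 0.994, 0.11, 0.0]
contact_force: [-10.6, 16.9, 18.4]
gripper_width: 0.17
grasp_force: 33.1
grasp pt [ 0.6153 -0.1672  0.1669] head 12.68 t 27.9167 shift tool xyz [-0.0019 -0.1498  0.067 ] yaw 0.28
```

```bash
python3 -m pendant '[[0.04,0,0,0,0],[0.04,0,0,0,0],[0.04,0,0,0,0],[0.04,0,0,-0.01,0],[0.04,0,0,-0.03,0],[0.04,0,0,-0.03,0],[0.04,0,0,-0.03,0],[0.04,-0.01,0.03,-0.03,0],[0.04,-0.01,0.03,0,0],[0.04,-0.01,0.03,0,0],[0.04,0,0.02,0,0],[0.04,0,0,0,0]]'
python3 - <<'E'
from fit import *
ex=np.array([-.215,.977]);ey=np.array([-.977,-.215]);c0=np.array([.5706,.024]);ims=[]
for c in("scene","side"):
    im,d=bot.read_camera(c);ims.append(im[60:360,80:480]);P=cloud(c,d,d<2)
    s=np.c_[(P[:,:2]-c0)@ex,(P[:,:2]-c0)@ey,P[:,2]]
    for n,l,h in(("A",.14,.24),("B",-.24,-.14)):
        m=(abs(s[:,1])<.045)&(s[:,0]>l)&(s[:,0]<h)&(s[:,2]>.13)&(s[:,2]<.185)
        if m.sum()>20: print(c,n,m.sum(),"x",np.percentile(s[m][:,0],[1,50,99]),"ztop",np.percentile(s[m][:,2],98))
cv2.imwrite("pics/c5.png",np.hstack(ims))
for n in("level_center","can_center","tape","driver","tin","jar"):
    a,b=bot.pinpoint(n,"scene"),bot.pinpoint(n,"side")
    if a and b: print(n,*tri("scene",a[0]["at"],"side",b[0]["at"]))
E
```

```text
t: 28.92
eef_pos: [0.6078, -0.2942, 0.4479]
tool_rot: [0.002, 0.995, 0.104, -0.0]
contact_force: [-0.5, -0.2, -0.8]
gripper_width: 0.47
grasp_force: 0.0
scene A 194 x [0.1851 0.1903 0.1994] ztop 0.1696702359378603
scene B 282 x [-0.2065 -0.2013 -0.1914] ztop 0.16909015457149046
side A 434 x [0.1953 0.2046 0.2081] ztop 0.16813618464455368
side B 218 x [-0.1984 -0.1885 -0.1831] ztop 0.16764547615918
level_center [0.4422 0.3638 0.0139] 0.007814053347916728
can_center [0.5415 0.4691 0.0981] 0.0024489916072133995
tape [ 0.4413 -0.1119  0.0019] 0.013221955500527738
driver [ 0.4254  0.0862 -0.0023] 0.0004408953739898273
tin [ 0.595  -0.1937  0.0017] 0.0033960414390688753
jar [0.7242 0.0724 0.001 ] 0.003976505162980887
```

View pics/c5.png

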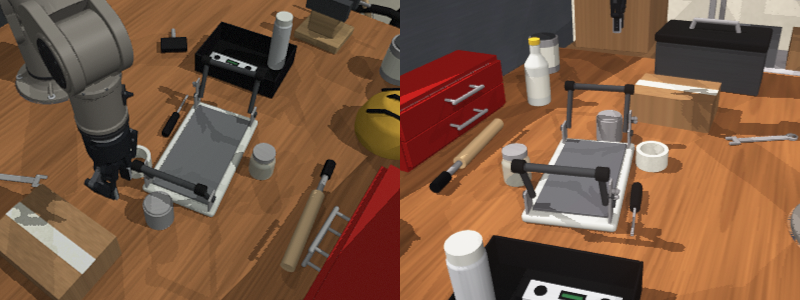

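Both legs are splayed symmetrically (bars at ±0.196, 0.160 m high), the can and level are in the tote, and everything else is in place.

```bash
python3 -c "
from station import bot
print(bot.hand_in())"
```

```text
the job is handed in; nothing more can be done
None
```

I handed the job in at about 29 s of the 72 s: both legs measured seated (crossbars at x ±0.196 m, 0.160 m high), the can upright and the level flat in the tote, everything else where it lay; hand-in returned no verdict.

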